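Shake up a wash-fluid cell and hold it in the light gauge

ROBOT

A 7-joint arm with a two-finger parallel gripper is mounted at the origin on the work surface. World frame = base frame: x ahead of the robot, y to its left, z up, the work surface at z = 0. Lengths are in mm, angles in rad, forces in N, time in s.
With the tool pointing down it reaches from about 400 to 875 mm from the base axis. Payload 4.4 kg.
Tool frame: the origin (TCP) lies midway between the tips of the shut fingers; the grasp point (between the pads) lies 19 mm behind it; z points along the fingers, y is the line along which they close (so a half turn about z gives the same grasp; the last joint's range is limited). The gripper opens to 85 mm and grips with 20 to 120 N. Pads are 22 mm wide; open, the fingers measure 114 mm over their backs; the gripper's body (76 mm by 85 mm) begins 54 mm behind the grasp point. The pads swing forward as they close: fully open they stand 13 mm farther back than shut.
Start: joints at [-0.066, 0.628, 0.038, 1.517, -0.027, 0.996, -0.02], TCP at [650.014, 0.027, 231.313] pointing down, gripper open.
Joint ranges: [-3.06, 3.06], [-0.37, 2.12], [-1.25, 1.32], [0.18, 2.47], [-1.1, 4.24], [0.23, 1.98], [-2.94, 2.94]. Speed limits (rad/s): [2.57, 2.57, 3.14, 3.14, 3.14, 3.14, 3.14].

INTERFACE

Orientations are given as [roll, pitch, yaw] about the fixed x, y, z axes, in that order (R = Rz(yaw) Ry(pitch) Rx(roll)).
In Python, from cell import ctrl gives the robot as it stands. The module is installed in compiled form; this text tells all that it offers.
- The arm moves only by the tool step_arm, never from a script. Its argument "commands" is one flat list of numbers, 7 for each row, row after row: the shift along the tool's x, y, z in cm, then the turn, a rotation vector about the tool's x, y, z in rad, then the opening, from 0 (shut) to 1 (fully open). A call has 1 to 10 rows; each row is the pose to reach, as a shift and turn from the pose commanded when the call began, along the tool's axes at that moment; what a row does not reach only later rows make up. A row lasts 1/10 s, in which the tool goes at most 50 mm and 8.59 degrees, less where a joint would pass 70% of its speed; a pose out of reach is approached as far as the arm can. A call with a gripper value outside its range is refused whole. The fingers move at their own pace and stop on an object; the grip force is fixed at half the most. Time passes only in rows, so rows that repeat a pose let the fingers close. It gives the time, the measured TCP pose, the force, the opening and the grip force at its end, in the units of the state.
- ctrl.read_state(): the state, without advancing time (a new reading comes with each control period).
- ctrl.get_image(name): name is "scene" or "side" or "wrist"; returns a dict with "image" (384x512x3 uint8, red, green, blue), "range_z" (384x512 float32, mm along the optical axis (not along the pixel's ray), 0 where there is no reading), "vfov" (degrees; the focal length in pixels is half the picture's height over the tangent of half this angle, whatever the lens; pixels are square), "cx", "cy" (the principal point, pixels), "D" ([k1, k2, p1, p2, k3] as OpenCV has them; the pictures are not rectified), "world_to_cam" (4x4, takes a point from world to camera coordinates). Camera axes: x right, y down, z forward; pixel columns grow to the right and rows downward; lengths in mm; the calibration is good to about 2 mm. A picture is of the moment at which its call begins.
- ctrl.finish_job(): hands the job in; it is judged then, once.
The state is a dict: "clock": time; "qpos": joint angles; "qd": joint speeds; "tau": joint torques, N m; "eef_pos": TCP position; "tool_rot": TCP orientation; "force": force on the tool from outside, world axes, zero at the start; "torque": the same for the moment, N m; "width": finger opening in mm; "gripper_force": force on a finger pad.
Only numpy, scipy, OpenCV 4.12 (cv2) and the standard library are available. Lean on these libraries where they do the work, as an engineer would, in place of code of your own. Each camera call takes 0.05 s, during which the arm holds its last target. There are 200 camera calls.

TASK

Take the sealed glass cell with the blue stopper out of the black rack, gripping it by its two frosted faces only (the fingers must not touch the clear windows), and press its foot down gently on the touch mixer's pad, upright, until the pad is fully depressed, keeping it down for about two seconds. Then hold the cell upright in the light path of the through-beam gauge, about midway between the two heads, so that the beam goes squarely in at one clear window and out at the other through the middle of both; the cell hangs in the fingers there and touches nothing else. Finish while still holding it steady in the beam, and leave the other cells and the things lying on the bench alone.

Things in the scene. Friction and masses are not known exactly. Their poses are not given: they have to be found in the camera images.
- sample: sealed glass sample cell, 24 x 24 mm, glass 60 mm tall, plus a blue stopper 18 mm across, 10 mm tall; 60 g. Origin at the centre of its foot, z up. The faces looking along its own +y and -y are frosted (opaque white); those along +x and -x are clear windows, 19 mm wide, amber contents showing. In one of the pockets of the rack, x along the row: frosted faces look out over the rack's long sides.
- window_mid (a point): the middle of the sample cell: on its vertical axis, 30 mm above its foot; the light has to pass here. Axes as sample.
- cell_b: another cell of the same make with a white stopper, in the same rack (origin at foot); leave alone
- cell_c: another cell of the same make with a white stopper, in the same rack (origin at foot); leave alone
- rack: fixed black rack 236 x 60 mm, 22 mm high, with four square pockets 26 mm wide, 14 mm deep at 55 mm pitch (-82.5, -27.5, 27.5, 82.5 mm along its x); a cell's foot is 8 mm above the bench, 46 mm of its glass above the rack. Origin at the centre of its underside, x along the row.
- mixer: touch mixer, fixed: white housing 104 x 112 mm, 55 mm high, front panel towards its -x, with a round black rubber pad on a sprung stem on top. Origin at the centre of its underside.
- mixer_pad (a point): centre of the upper face of the mixer's pad, a flat disc 60 mm in diameter, 82 mm above the bench at rest; it moves down with the pad
- mixer_head (a joint): how far the mixer's pad is pushed straight down: 0 m at rest, 0.006 m fully depressed (hard stop). Sprung: it starts to move at about 3 N and reaches the stop at about 8 N; springs back up.
- gauge: fixed through-beam light gauge: flat base 292 x 74 mm, on it an emitter head (yellow side plates, -x end) and a receiver head (grey side plates, +x end), each 86 mm long, 64 wide, up to 105 above the bench. Gap between heads 100 mm, open above and at the sides, base there 18 mm high. Origin at underside centre, x along the beam (drawn as a thin red line), z up.
- beam_mid (a point): the point of the light beam midway between the two heads, 75 mm above the bench; the beam is level, 6 mm thick and runs along this point's x axis (the same axes as gauge)
- ring_a: loose steel ring, 60 mm outside, 14 mm high, lying on the bench; leave alone
- ring_b: loose steel ring, 52 mm outside, 12 mm high, lying on the bench; leave alone
- caliper: digital caliper 230 mm long, up to 12 mm high, lying flat on the bench; leave alone
- bottle: small amber bottle, 52 mm in diameter, 115 mm tall, standing on the bench; leave alone
- gauge_block: steel gauge block 35 x 9 mm, 40 mm tall, standing on the bench; leave alone
Things that resemble listed ones, but are neither listed nor needed, are in the scene too. Leave any red look-alike of the sample alone.

How it is judged:
By the outcome, as a careful person would: the job done as asked, in the order asked, and still so for the second after the job is handed in, while the arm keeps its last pose, push and grip.
It also fails if it takes over 48 s, if anything falls off the work surface, if the arm or the gripper's body presses on something with over 40 N, if the wrist force passes 120 N, or if a joint passes its speed limit or range.

## Working session

There is one attempt and no reset: what is moved stays moved. The work goes in short steps, Python scripts to look and compute and a tool call to move; the robot and the scene stay as the last step left them, time stands still between calls to the robot, and variables do not carry over. Pictures are saved under pics/ and viewed, at most 10 in all, crops included, and the job is handed in when it is done.

Besides the shell and the picture viewer there is one more tool, called after ">>>" by a JSON object that holds its "api" and its "payload". step_arm: Moves the arm, as the interface text tells. Its arguments: {"type":"object","properties":{"commands":{"type":"array"}},"required":["commands"]}

```bash
mkdir -p pics; cat > h.py <<'E'
import numpy as np, cv2
from cell import ctrl
def grab(n):
    d=ctrl.get_image(n); h=d["image"].shape[0]
    f=h/2/np.tan(np.radians(d["vfov"])/2)
    d["K"]=np.array([[f,0,d["cx"]],[0,f,d["cy"]],[0,0,1.]]); d["D"]=np.array(d["D"],float)
    d["c2w"]=np.linalg.inv(np.array(d["world_to_cam"])); np.save(f"pics/{n}.npy",d,allow_pickle=True)
    return d
def load(n): return np.load(f"pics/{n}.npy",allow_pickle=True).item()
def save(d,p,scale=1):
    im=cv2.cvtColor(d["image"],cv2.COLOR_RGB2BGR); cv2.imwrite(p,cv2.resize(im,None,fx=scale,fy=scale))
def norm(d,uv): return cv2.undistortPoints(np.array(uv,float).reshape(-1,1,2),d["K"],d["D"])[:,0]
def plane(d,uv,z):
    n=norm(d,uv); r=np.c_[n,np.ones(len(n))]@d["c2w"][:3,:3].T; o=d["c2w"][:3,3]
    return o+r*((z-o[2])/r[:,2])[:,None]
def cloud(d):
    h,w=d["range_z"].shape; v,u=np.mgrid[:h,:w]
    n=norm(d,np.c_[u.ravel(),v.ravel()]); z=d["range_z"].ravel().astype(float)
    p=np.c_[n*z[:,None],z]@d["c2w"][:3,:3].T+d["c2w"][:3,3]; p[z==0]=np.nan
    return p.reshape(h,w,3)
def proj(d,p):
    W=np.array(d["world_to_cam"]); return cv2.projectPoints(np.array(p,float).reshape(-1,1,3),cv2.Rodrigues(W[:3,:3])[0],W[:3,3],d["K"],d["D"])[0][:,0]
E
python3 - <<'E'
from h import *
for n in("scene","side","wrist"):
    d=grab(n); save(d,f"pics/{n}0.png",1.5); print(n,d["c2w"][:3,3].round(),d["c2w"][:3,2].round(2),d["vfov"],d["D"])
s=ctrl.read_state(); print(s)
E
```

```text
scene [1529. -108. 1211.] [-0.66  0.08 -0.74] 43.96692887959426 [-0.19902917  0.          0.          0.          0.        ]
side [ -80. -684.  624.] [ 0.58  0.63 -0.52] 51.96162120155502 [-0.07037848  0.          0.          0.          0.        ]
wrist [650.  75. 373.] [-0.   -0.3  -0.96] 66.26809563290536 [0.00311877 0.         0.         0.         0.        ]
{'clock': 0.15, 'qpos': array([-0.06578967,  0.62913804,  0.03847411,  1.51809835, -0.02697457,
        0.9963074 , -0.0199957 ]), 'qd': array([ 0.0011192 , -0.00216173, -0.0004101 , -0.00153487, -0.0019532 ,
        0.00062404, -0.00030388]), 'tau': array([ 2.19518879e-03, -5.63800478e+01,  1.22790758e+00, -1.93650573e+01,
        1.11919764e-02,  7.40401709e-03, -1.44664841e-05]), 'eef_pos': array([6.49544302e+02, 4.43222696e-03, 2.30610760e+02]), 'tool_rot': array([-3.14016067e+00,  4.24940818e-05,  1.57078427e+00]), 'force': array([-0.23756939,  0.02122211,  0.24793577]), 'torque': array([ 0.00392309, -0.03677341, -0.05231617]), 'gripper_force': 0.0, 'width': 85.87608508865767}
```

View pics/scene0.png

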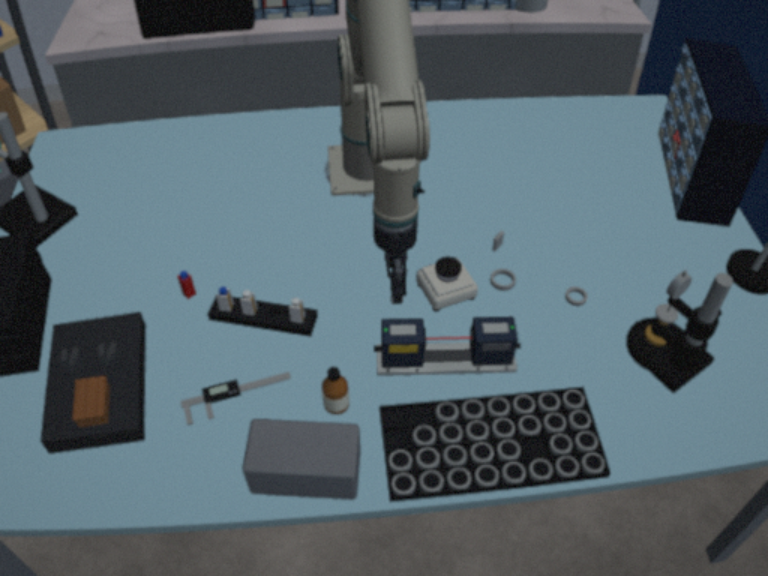

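View pics/side0.png

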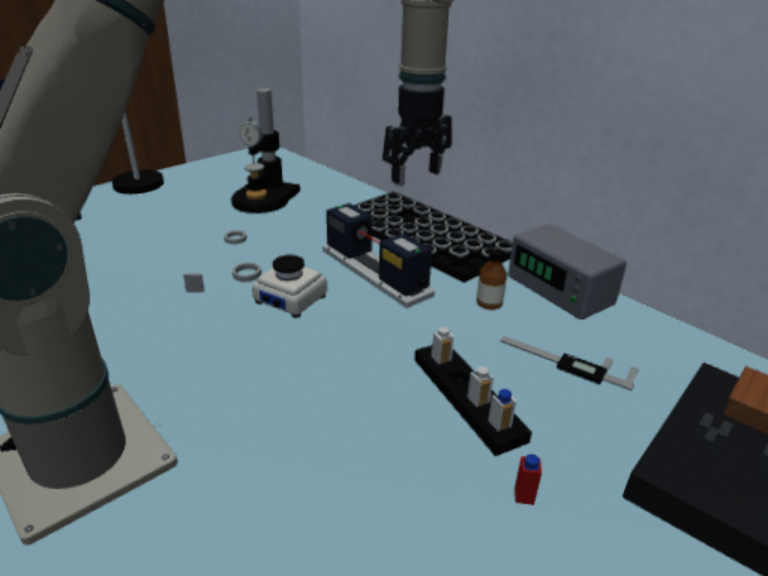

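The scene view shows the rack at about (262,312), with the blue-stoppered sample at its left end (223,292). The red decoy is at (187,285), the mixer at (447,280) and the gauge at (448,345). The side view agrees, with the sample at (503,400).

```bash
cat > m.py <<'E'
from h import *
for n in("scene","side"):
    d=load(n); im=d["image"]; P=cloud(d); hsv=cv2.cvtColor(im,cv2.COLOR_RGB2HSV); h,s,v=cv2.split(hsv)
    print("==",n, "bench z", np.nanmedian(P[...,2]).round(1))
    def blobs(m,lab,z,amin=8):
        k,L,st,c=cv2.connectedComponentsWithStats(m.astype(np.uint8))
        for i in range(1,k):
            if st[i,4]>=amin:
                q=np.nanmedian(P[L==i],0); print(lab,c[i].round(1),st[i].tolist(),"cloud",q.round(),"plane",plane(d,[c[i]],z)[0].round(1))
    near=(P[...,0]>350)&(P[...,0]<950)&(abs(P[...,1])<600)
    blobs((h>108)&(h<128)&(s>150)&(v>60)&near,"blue",73)
    R=im[...,0].astype(int);G=im[...,1].astype(int)
    blobs((R-G>35)&((h<8)|(h>172))&near,"red",75,5)
    blobs((h>20)&(h<35)&(s>120)&(v>70)&near,"yellow",60)
    for lab,lo,hi in(("dark22",14,30),("pad82",74,92),("head",90,115)):
        m=near&(P[...,2]>lo)&(P[...,2]<hi)
        if lab!="head": m&=(v<60)
        m=cv2.morphologyEx(m.astype(np.uint8),cv2.MORPH_OPEN,np.ones((2,2)))
        k,L,st,c=cv2.connectedComponentsWithStats(m)
        for i in range(1,k):
            if st[i,4]>60:
                q=P[L==i]; r=cv2.minAreaRect(q[:,:2].astype(np.float32)); print(lab,c[i].round(1),st[i,4],"z",np.median(q[:,2]).round(1),"rect",np.round(r[0],1),np.round(r[1],1),round(r[2],1))
E
python3 m.py
```

```text
== scene bench z 2.1
blue [122.  182.8] [121, 181, 3, 4, 10] cloud [ 417. -446.   70.] plane [ 419.4 -444.6   73. ]
blue [148.3 193.5] [147, 192, 4, 4, 14] cloud [ 481. -352.   77.] plane [ 476.5 -352.8   73. ]
red [124.8 190.8] [119, 184, 11, 14, 81] cloud [ 421. -442.   35.] plane [ 458.6 -431.3   75. ]
red [297.5 225. ] [294, 225, 8, 1, 8] cloud [655. 108.  78.] plane [652.7 108.2  75. ]
red [308. 225.] [303, 225, 11, 1, 11] cloud [658. 140.  77.] plane [655.9 140.1  75. ]
yellow [268.4 232. ] [260, 230, 18, 5, 87] cloud [680.  14.  87.] plane [659.2  18.5  60. ]
dark22 [177.9 211.5] 698 z nan rect [ 504.3 -271.6] [231.   61.5] 73.6
dark22 [436.8 237.5] 728 z nan rect [708.2 554.5] [181.   75.6] 9.6
dark22 [298.  237.8] 63 z 18.8 rect [659.2 113.5] [47.2 24. ] 89.1
dark22 [332.9 271.2] 61 z 20.1 rect [793.8 197.7] [25.5 29.8] 58.6
dark22 [387.5 279.7] 62 z 20.6 rect [842.2 353.3] [24.4 29.6] 2.9
dark22 [370.8 281.5] 66 z 19.8 rect [841.2 301.4] [27.1 29. ] 73.1
dark22 [336.5 285.4] 62 z 18.9 rect [843.  198.9] [25.2 30.2] 32.5
dark22 [353.7 283.4] 63 z nan rect [842.7 248.9] [28.7
[... 3027 characters left out ...]
0.5 199. ] [180.2  50.9] 25.2
pad82 [377.4 179. ] 427 z nan rect [1364.3 -123.1] [1127.3   65.7] 17.5
pad82 [192.6 176.7] 194 z 81.2 rect [458.1 136.2] [51.7 54.7] 57.9
pad82 [278.3 176.6] 105 z 77.8 rect [695.7   2.2] [171.1  37. ] 22.7
pad82 [470.8 282.8] 95 z 85.0 rect [ 643.2 -572.2] [75.4 11. ] 4.6
pad82 [482.9 288. ] 80 z 86.3 rect [ 645.1 -595.2] [72.7  9.1] 4.4
head [169.9 112.5] 64 z nan rect [718.4 668.1] [267.6  48.5] 57.8
head [233.5 144.3] 344 z nan rect [nan nan] [0. 0.] 0.0
head [380.7 168.7] 1308 z nan rect [1337.7  -42.9] [1136.2  177.4] 20.9
head [271.  166.2] 446 z 104.2 rect [702.9  21. ] [191.   90.4] 6.3
head [330.8 173.6] 64 z 96.6 rect [815.8 -89.5] [190.2  21.1] 27.5
```

>>> {"api": "step_arm", "payload": {"commands": [-35.3, -17.4, 6, 0, 0, 0.28, 1, -35.3, -17.4, 6, 0, 0, 0.28, 1, -35.3, -17.4, 6, 0, 0, 0.28, 1, -35.3, -17.4, 6, 0, 0, 0.28, 1, -35.3, -17.4, 6, 0, 0, 0.28, 1, -35.3, -17.4, 6, 0, 0, 0.28, 1, -35.3, -17.4, 6, 0, 0, 0.28, 1, -35.3, -17.4, 6, 0, 0, 0.28, 1, -35.3, -17.4, 6, 0, 0, 0.28, 1, -35.3, -17.4, 6, 0, 0, 0.28, 1]}}

```text
clock: 1.15
eef_pos: [474.7, -354.3, 170.8]
tool_rot: [-3.141, -0.0, 1.287]
force: [0.4, 0.3, -0.5]
width: 85.3
gripper_force: 0.0
```

```bash
python3 - <<'E'
from h import *
d=grab("wrist"); save(d,"pics/w1.png",1.5); s=ctrl.read_state(); print(s["eef_pos"],s["tool_rot"],s["clock"],s["force"])
im=d["image"]; P=cloud(d); h,sa,v=cv2.split(cv2.cvtColor(im,cv2.COLOR_RGB2HSV))
m=((h>105)&(h<130)&(sa>150)&(v>60)).astype(np.uint8)
k,L,st,c=cv2.connectedComponentsWithStats(m)
for i in range(1,k):
    if st[i,4]>60: print("blue",c[i],st[i],np.nanmedian(P[L==i],0).round(1))
# stopper tops and rack by height
for lo,hi,name in((73,84,"stop"),(60,72,"shoulder"),(17,27,"rack")):
    m=((P[...,2]>lo)&(P[...,2]<hi)&(np.hypot(P[...,0]-504,P[...,1]+274)<135)).astype(np.uint8)
    m=cv2.morphologyEx(m,cv2.MORPH_OPEN,np.ones((3,3)))
    k,L,st,c=cv2.connectedComponentsWithStats(m)
    for i in range(1,k):
        if st[i,4]>100:
            q=P[L==i]; r=cv2.minAreaRect(q[:,:2].astype(np.float32)); print(name,c[i].round(),st[i,4],np.median(q[:,2]).round(1),np.round(r[0],1),np.round(r[1],1),round(r[2],1))
E
```

```text
[ 476.08684139 -352.49690911  170.99724212] [-3.14124963e+00 -1.09615012e-03  1.29033137e+00] 1.2 [-0.17847666  0.82352346 -1.31238793]
blue [256.58868895 184.94601542] [247 174  20  24 389] [ 477.9 -350.6   77.2]
blue [219.61935484 286.96451613] [211 276  19  22 310] [ 413.7 -442.6   69. ]
stop [258. 120.] 397 77.5 [ 493.4 -300.2] [17.1 16.6] 73.1
stop [257. 186.] 349 77.3 [ 477.9 -352.4] [17.1 16.8] 73.6
shoulder [257. 119.] 419 67.5 [ 493.6 -300.2] [24. 24.] 73.3
shoulder [257. 180.] 348 67.3 [ 477.9 -352.8] [24.4 23. ] 73.6
rack [258.  93.] 9919 21.5 [ 494.8 -296.8] [188.9  60.2] 73.2
```

View pics/w1.png

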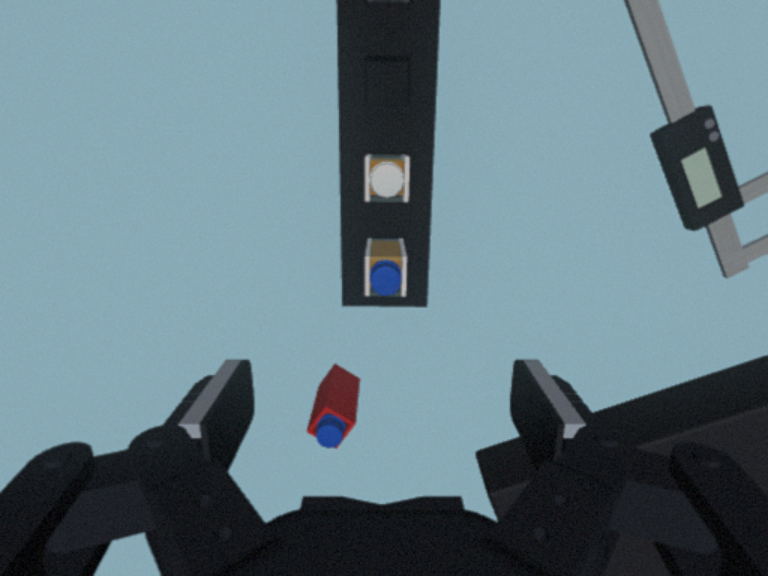

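The wrist view shows the sample's blue stopper at (386,278) on the end pocket, centred between the fingers. Its frosted faces look left and right, and a tray corner sits at (480,455).

```bash
python3 - <<'E'
from h import *
d=load("wrist"); P=cloud(d).reshape(-1,3); y=1.281; ex=np.array([np.cos(y),np.sin(y)]); ey=np.array([np.sin(y),-np.cos(y)])
q=P[:,:2]-[478,-352.4]; a=q@ex; b=q@ey
for n in("wrist","side","scene"):
    P=cloud(load(n)).reshape(-1,3); q=P[:,:2]-[478,-352.4]; a=q@ex; b=q@ey
    for z0 in(20,40):
        m=(P[:,2]>z0)&(P[:,2]<150)&(abs(a)<75)&(abs(b)<110)&~((abs(b)<35)&(a>-35))
        print(n,z0,m.sum(), np.c_[a,b,P[:,2]][m][::max(1,m.sum()//8)].round().tolist())
E
```

```text
wrist 20 52 [[-35.0, -30.0, 21.0], [-35.0, -24.0, 22.0], [-35.0, -15.0, 21.0], [-35.0, -3.0, 21.0], [-35.0, 6.0, 21.0], [-35.0, 24.0, 21.0], [-36.0, 13.0, 22.0], [-36.0, 20.0, 22.0], [-36.0, 26.0, 21.0]]
wrist 40 0 []
side 20 26 [[-35.0, 28.0, 23.0], [-37.0, 15.0, 24.0], [-37.0, 10.0, 23.0], [-36.0, 4.0, 22.0], [-36.0, -4.0, 23.0], [-37.0, -12.0, 24.0], [-36.0, -17.0, 23.0], [-36.0, -19.0, 20.0], [-37.0, -24.0, 21.0]]
side 40 0 []
scene 20 0 []
scene 40 0 []
```

>>> {"api": "step_arm", "payload": {"commands": [0.1, 0.17, 0, 0, 0, 0.01, 1, 0.1, 0.17, 3, 0, 0, 0.01, 1, 0.1, 0.17, 6, 0, 0, 0.01, 1, 0.1, 0.17, 8, 0, 0, 0.01, 1, 0.1, 0.17, 10, 0, 0, 0.01, 1, 0.1, 0.17, 11.5, 0, 0, 0.01, 1, 0.1, 0.17, 12.7, 0, 0, 0.01, 1, 0.1, 0.17, 13.7, 0, 0, 0.01, 1, 0.1, 0.17, 13.7, 0, 0, 0.01, 1, 0.1, 0.17, 13.7, 0, 0, 0.01, 1]}}

```text
clock: 2.2
eef_pos: [478.2, -352.6, 34.6]
tool_rot: [3.141, 0.0, 1.281]
force: [-0.6, 0.4, 0.9]
width: 85.3
gripper_force: 0.0
```

```bash
python3 - <<'E'
from h import *
d=grab("wrist"); save(d,"pics/w2.png",1.5); s=ctrl.read_state(); print(s["eef_pos"],s["tool_rot"],s["clock"],s["force"])
E
```

```text
[ 478.38288697 -352.80108944   34.91883571] [3.14044973e+00 3.29960095e-04 1.28071818e+00] 2.25 [-0.17787837 -0.79030674 -0.73335294]
```

View pics/w2.png

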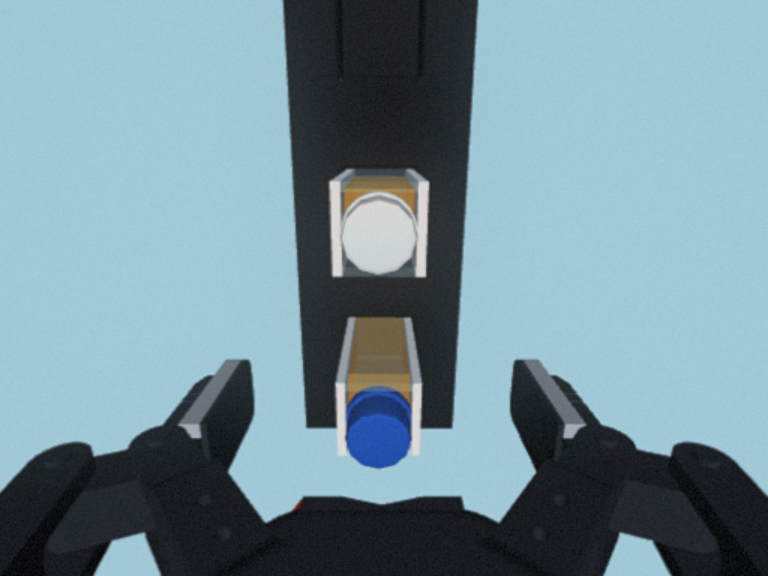

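The fingers straddle the sample, whose faces run from 336 to 422 (centre about 379). The finger midpoint is about 382.5, so I'll shift roughly 1 mm left and close.

>>> {"api": "step_arm", "payload": {"commands": [0, -0.1, 0, 0, 0, 0, 1, 0, -0.1, 0, 0, 0, 0, 0, 0, -0.1, 0, 0, 0, 0, 0, 0, -0.1, 0, 0, 0, 0, 0, 0, -0.1, 0, 0, 0, 0, 0, 0, -0.1, 0, 0, 0, 0, 0, 0, -0.1, 0, 0, 0, 0, 0, 0, -0.1, 0, 0, 0, 0, 0, 0, -0.1, 0, 0, 0, 0, 0, 0, -0.1, 0, 0, 0, 0, 0]}}

```text
clock: 3.25
eef_pos: [477.1, -352.3, 34.5]
tool_rot: [3.141, 0.0, 1.281]
force: [-0.1, -0.4, 4.3]
width: 23.3
gripper_force: 59.0
```

>>> {"api": "step_arm", "payload": {"commands": [0, 0, -0.5, 0, 0, 0, 0, 0, 0, -1.2, 0, 0, 0, 0, 0, 0, -2.5, 0, 0, 0, 0, 0, 0, -4.5, 0, 0, 0, 0, 0, 0, -7, 0, 0, 0, 0, 0, 0, -10, 0, 0, 0, 0, 0, 0, -13, 0, 0, 0, 0, 0, 0, -15, 0, 0, 0, 0, 0, 0, -16, 0, 0, 0, 0, 0, 0, -16, 0, 0, 0, 0]}}

```text
clock: 4.25
eef_pos: [477.5, -352.6, 196.1]
tool_rot: [3.139, 0.001, 1.281]
force: [0.3, -0.2, -1.9]
width: 23.1
gripper_force: 59.2
```

```bash
cat > m2.py <<'E'
from h import *
print({k:np.round(ctrl.read_state()[k],3) for k in("eef_pos","tool_rot","force","width","clock")})
d=grab("wrist"); s=ctrl.read_state(); P=cloud(d); h,sa,v=cv2.split(cv2.cvtColor(d["image"],cv2.COLOR_RGB2HSV))
from scipy.spatial.transform import Rotation as R
Rt=R.from_euler("xyz",s["tool_rot"]).as_matrix(); T=(P-s["eef_pos"])@Rt   # tool coords
def rect(m,name,amin=60):
    m=cv2.morphologyEx(m.astype(np.uint8),cv2.MORPH_OPEN,np.ones((3,3)))
    k,L,st,c=cv2.connectedComponentsWithStats(m)
    for i in range(1,k):
        if st[i,4]>amin:
            q=T[L==i]; r=cv2.minAreaRect(q[:,:2].astype(np.float32)); print(name,c[i].round(),st[i,4],"toolz",np.median(q[:,2]).round(1),np.round(r[0],1),np.round(r[1],1),round(r[2],1))
box=(abs(T[...,0])<22)&(abs(T[...,1])<16)
rect(box&(h>105)&(h<130)&(sa>130)&(v>50)&(abs(T[...,2]+44)<5),"stoppertop")
rect(box&(abs(T[...,2]+34)<4),"shoulder")
E
python3 m2.py; python3 -c "
from h import *
d=load('wrist'); save(d,'pics/w3.png',1.5)"
```

```text
{'eef_pos': array([ 477.528, -352.638,  196.114]), 'tool_rot': array([3.139e+00, 1.000e-03, 1.281e+00]), 'force': array([ 0.287, -0.226, -1.855]), 'width': np.float64(23.112), 'clock': np.float64(4.25)}
stoppertop [254. 290.] 1482 toolz -44.2 [0.  0.8] [16.9 17.6] 89.6
shoulder [253. 267.] 1669 toolz -34.3 [-0.2 -0.5] [25.5 31.8] 2.5
```

View pics/w3.png

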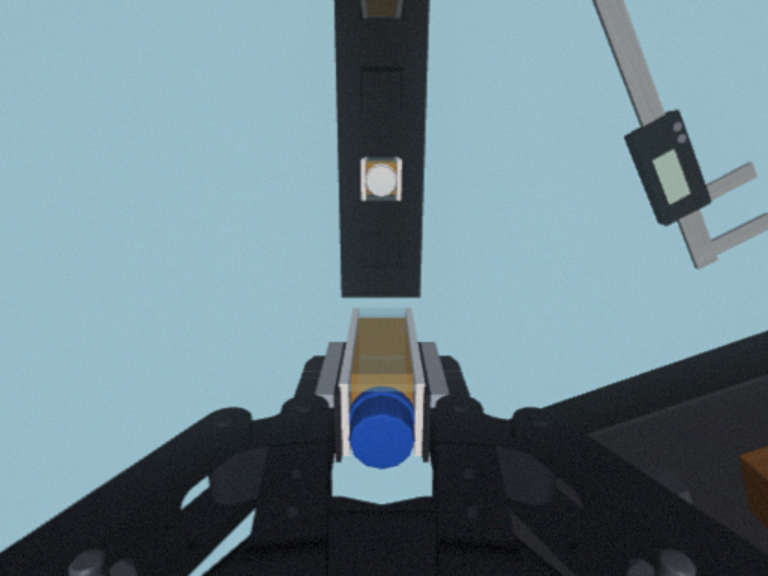

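The picture shows the cell lifted out, held square by its frosted faces with the stopper at (382,428). The foot is 25.8 mm beyond the TCP. The other cells are undisturbed. I'll move toward the mixer.

>>> {"api": "step_arm", "payload": {"commands": [39.1, -12.9, 0, 0, 0, -0.29, 0, 39.1, -12.9, 0, 0, 0, -0.29, 0, 39.1, -12.9, 0, 0, 0, -0.29, 0, 39.1, -12.9, 0, 0, 0, -0.29, 0, 39.1, -12.9, 0, 0, 0, -0.29, 0, 39.1, -12.9, 0, 0, 0, -0.29, 0, 39.1, -12.9, 0, 0, 0, -0.29, 0, 39.1, -12.9, 0, 0, 0, -0.29, 0, 39.1, -12.9, 0, 0, 0, -0.29, 0, 39.1, -12.9, 0, 0, 0, -0.29, 0]}}

```text
clock: 5.3
eef_pos: [464.2, 61.8, 193.3]
tool_rot: [-3.139, -0.0, 1.576]
force: [-0.1, -0.8, -0.2]
width: 22.9
gripper_force: 59.1
```

```bash
python3 m2.py; python3 - <<'E'
from h import *
d=load("wrist"); save(d,"pics/w4.png",1.5); P=cloud(d); v=d["image"].max(2)
for lo,hi,name in((76,88,"pad"),(48,62,"housing"),(98,110,"headtop"),(14,22,"base")):
    m=((P[...,2]>lo)&(P[...,2]<hi)).astype(np.uint8)
    m=cv2.morphologyEx(m,cv2.MORPH_OPEN,np.ones((3,3)))
    k,L,st,c=cv2.connectedComponentsWithStats(m)
    for i in range(1,k):
        if st[i,4]>150:
            q=P[L==i]; r=cv2.minAreaRect(q[:,:2].astype(np.float32)); print(name,c[i].round(),st[i].tolist(),np.median(q[:,2]).round(1),np.round(r[0],1),np.round(r[1],1),round(r[2],1), "circ",np.round(cv2.minEnclosingCircle(q[:,:2].astype(np.float32))[0],1))
E
```

```text
{'eef_pos': array([464.153,  61.785, 193.283]), 'tool_rot': array([-3.139, -0.   ,  1.576]), 'force': array([-0.068, -0.844, -0.198]), 'width': np.float64(22.919), 'clock': np.float64(5.3)}
stoppertop [254. 291.] 1399 toolz -42.8 [ 2.3 -0.1] [17.2 17.8] 74.8
shoulder [255. 271.] 2086 toolz -33.3 [2.3 0.2] [32.  25.2] 88.9
pad [468.  36.] [457, 0, 22, 70, 669] 82.1 [630.3 180.8] [15.5 51.8] 19.1 circ [637.4 183.2]
pad [251.  89.] [215, 51, 73, 76, 4341] 81.5 [461.  141.8] [58.4 59.1] 89.1 circ [460.9 141.7]
pad [448. 172.] [405, 68, 93, 199, 1459] 78.6 [641.9  66.9] [183.9  41. ] 76.6 circ [637.4  68. ]
pad [499. 344.] [486, 330, 26, 31, 508] 81.0 [ 728.6 -117.3] [35.8 15.6] 73.9 circ [ 732.4 -118.3]
housing [448.  33.] [437, 0, 23, 68, 611] 55.0 [629.5 188.6] [ 8.6 53.2] 4.6 circ [633.4 188.9]
housing [251.  86.] [192, 24, 116, 127, 5736] 54.2 [461.  141.7] [87.9 94. ] 16.9 circ [460.8 141.3]
housing [404. 211.] [392, 174, 28, 78, 590] 55.0 [616.9  21.9] [84.4  8.2] 81.4 circ [620.1  21.4]
housing [482. 320.] [465, 309, 45, 33, 537] 54.9 [ 731.5 -112.6] [52.3 22.4] 45.2 circ [ 739.1 -120.1]
headtop [497.  34.] [477, 0, 35, 64, 1753] 104.1 [634.9 178.8] [23.4 46.2] 20.1 circ [641.6 181.1]
headtop [464. 235.] [416, 189, 96, 94, 6752] 104.7 [647.7  19. ] [85.6 64.2] 86.0 circ [646.9  18.9]
base [436. 120.] [410, 71, 53, 100, 2917] 17.7 [656.5 110.7] [101.1  34.1] 85.7 circ [654.7 110.9]
base [507. 238.] [501, 216, 11, 36, 193] 17.1 [764.9 -19.1] [10.6 45.4] 12.1 circ [769.  -18.2]
base [460. 298.] [448, 291, 32, 22, 176] 18.1 [ 729.7 -109.9] [46.4 15.8] 43.0 circ [ 735.1 -115.7]
```

View pics/w4.png

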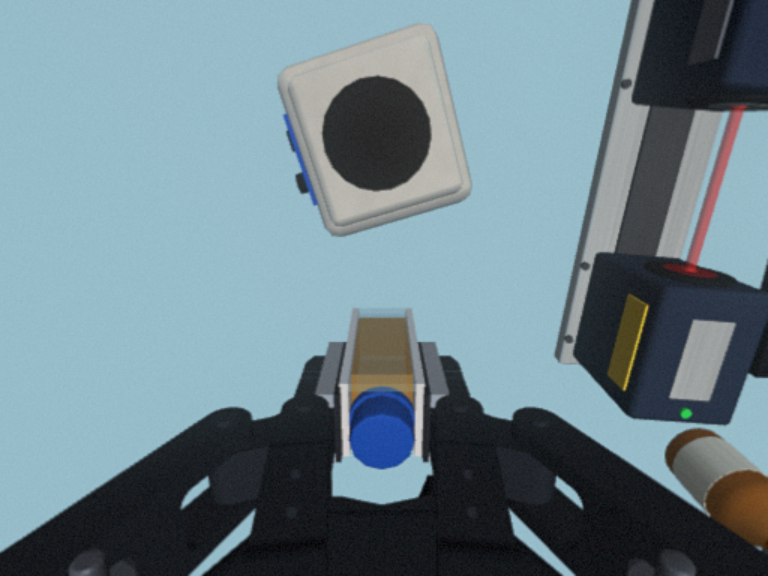

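The mixer pad is at (377,133), which gives (461, 141.7, 82). The emitter head is at right, with its top centre at (648, 19) and yaw of about 86°. I'll move over the pad next.

>>> {"api": "step_arm", "payload": {"commands": [8.2, -0.42, 0, 0, 0, 0, 0, 8.2, -0.42, 0, 0, 0, 0, 0, 8.2, -0.42, 3, 0, 0, 0, 0, 8.2, -0.42, 5, 0, 0, 0, 0, 8.2, -0.42, 6.5, 0, 0, 0, 0, 8.2, -0.42, 7.5, 0, 0, 0, 0, 8.2, -0.42, 7.5, 0, 0, 0, 0, 8.2, -0.42, 7.5, 0, 0, 0, 0, 8.2, -0.42, 7.5, 0, 0, 0, 0]}}

```text
clock: 6.25
eef_pos: [461.6, 141.0, 120.0]
tool_rot: [3.14, -0.0, 1.57]
force: [-0.5, -0.5, -0.8]
width: 23.3
gripper_force: 59.2
```

```bash
python3 m2.py
```

```text
{'eef_pos': array([461.637, 140.96 , 119.974]), 'tool_rot': array([ 3.14, -0.  ,  1.57]), 'force': array([-0.519, -0.488, -0.779]), 'width': np.float64(23.308), 'clock': np.float64(6.25)}
stoppertop [254. 291.] 1412 toolz -42.8 [-0.3  0.1] [16.9 18. ] 83.9
shoulder [254. 271.] 2039 toolz -33.4 [-0.5 -0.6] [25.5 31.7] 3.1
```

>>> {"api": "step_arm", "payload": {"commands": [0, 0, 0.4, 0, 0, 0, 0, 0, 0, 0.7, 0, 0, 0, 0, 0, 0, 0.9, 0, 0, 0, 0, 0, 0, 1.0, 0, 0, 0, 0, 0, 0, 1.1, 0, 0, 0, 0, 0, 0, 1.2, 0, 0, 0, 0, 0, 0, 1.3, 0, 0, 0, 0, 0, 0, 1.4, 0, 0, 0, 0, 0, 0, 1.4, 0, 0, 0, 0, 0, 0, 1.4, 0, 0, 0, 0]}}

```text
clock: 7.3
eef_pos: [460.9, 141.4, 105.4]
tool_rot: [-3.142, -0.0, 1.571]
force: [-1.7, 0.4, 5.2]
width: 23.1
gripper_force: 59.9
```

>>> {"api": "step_arm", "payload": {"commands": [0, 0, 0.1, 0, 0, 0, 0, 0, 0, 0.2, 0, 0, 0, 0, 0, 0, 0.3, 0, 0, 0, 0, 0, 0, 0.3, 0, 0, 0, 0, 0, 0, 0.3, 0, 0, 0, 0]}}

```text
clock: 7.8
eef_pos: [460.9, 141.4, 102.6]
tool_rot: [-3.142, -0.0, 1.571]
force: [-1.2, 0.6, 7.1]
width: 23.1
gripper_force: 60.3
```

>>> {"api": "step_arm", "payload": {"commands": [0, 0, 0.05, 0, 0, 0, 0, 0, 0, 0.1, 0, 0, 0, 0, 0, 0, 0.1, 0, 0, 0, 0, 0, 0, 0.1, 0, 0, 0, 0]}}

```text
clock: 8.2
eef_pos: [460.9, 141.4, 102.4]
tool_rot: [3.141, -0.0, 1.571]
force: [-3.7, -1.6, 16.5]
width: 23.2
gripper_force: 61.6
```

The force rose sharply, so the pad is on its stop. I'll ease back slightly and hold for two seconds.

>>> {"api": "step_arm", "payload": {"commands": [0, 0, -0.02, 0, 0, 0, 0, 0, 0, -0.02, 0, 0, 0, 0, 0, 0, -0.02, 0, 0, 0, 0, 0, 0, -0.02, 0, 0, 0, 0, 0, 0, -0.02, 0, 0, 0, 0, 0, 0, -0.02, 0, 0, 0, 0, 0, 0, -0.02, 0, 0, 0, 0, 0, 0, -0.02, 0, 0, 0, 0, 0, 0, -0.02, 0, 0, 0, 0]}}

```text
clock: 9.1
eef_pos: [460.9, 141.4, 102.4]
tool_rot: [3.141, -0.0, 1.571]
force: [-2.9, -1.5, 14.6]
width: 23.3
gripper_force: 61.1
```

```bash
python3 m2.py; python3 - <<'E'
from h import *
d=grab("side"); P=cloud(d); v=d["image"].max(2)
m=(np.hypot(P[...,0]-461,P[...,1]-141)<27)&(P[...,2]>66)&(P[...,2]<90)&(v<55)
q=P[m][:,2]; print(m.sum(),np.percentile(q,[10,50,75,90]).round(1))
E
```

```text
{'eef_pos': array([460.924, 141.408, 102.393]), 'tool_rot': array([ 3.141, -0.   ,  1.571]), 'force': array([-2.945, -1.498, 14.567]), 'width': np.float64(23.307), 'clock': np.float64(9.1)}
stoppertop [254. 291.] 1426 toolz -42.9 [0. 0.] [17.7 17.4] 34.9
shoulder [254. 271.] 2037 toolz -33.4 [-0.1  0.1] [31.9 24.6] 89.3
79 [74.5 75.7 76.5 78.1]
```

>>> {"api": "step_arm", "payload": {"commands": [0, 0, 0, 0, 0, 0, 0, 0, 0, 0, 0, 0, 0, 0, 0, 0, 0, 0, 0, 0, 0, 0, 0, 0, 0, 0, 0, 0, 0, 0, 0, 0, 0, 0, 0, 0, 0, 0, 0, 0, 0, 0, 0, 0, 0, 0, 0, 0, 0, 0, 0, 0, 0, 0, 0, 0, 0, 0, 0, 0, 0, 0, 0]}}

```text
clock: 10.1
eef_pos: [461.0, 141.4, 102.4]
tool_rot: [3.141, -0.0, 1.571]
force: [-3.4, -0.8, 12.6]
width: 23.2
gripper_force: 61.1
```

>>> {"api": "step_arm", "payload": {"commands": [0, 0, 0, 0, 0, 0, 0, 0, 0, 0, 0, 0, 0, 0, 0, 0, -0.5, 0, 0, 0, 0, 0, 0, -1.5, 0, 0, 0, 0, 0, 0, -4, 0, 0, 0, 0, 0, 0, -8, 0, 0, 0, 0, -3, 6, -9.5, 0, 0, 0.03, 0, -6, 11, -9.5, 0, 0, 0.07, 0, -9, 16, -9.5, 0, 0, 0.07, 0, -10.1, 18.9, -9.5, 0, 0, 0.07, 0]}}

```text
clock: 11.1
eef_pos: [637.4, 45.5, 197.0]
tool_rot: [3.141, 0.0, 1.5]
force: [0.8, 0.7, -0.4]
width: 23.3
gripper_force: 59.4
```

>>> {"api": "step_arm", "payload": {"commands": [0, 0, 0, 0, 0, 0, 0, 0, 0, 0, 0, 0, 0, 0, 0, 0, 0, 0, 0, 0, 0, 0, 0, 0, 0, 0, 0, 0]}}

```text
clock: 11.5
eef_pos: [634.7, 48.6, 196.4]
tool_rot: [-3.141, -0.001, 1.503]
force: [0.7, -0.2, -1.1]
width: 23.5
gripper_force: 59.4
```

```bash
python3 m2.py; python3 - <<'E'
from h import *
d=load("wrist"); save(d,"pics/w5.png",1.5); P=cloud(d); im=d["image"].astype(int)
for lo,hi,name in((99,110,"headtop"),(13,23,"base")):
    m=((P[...,2]>lo)&(P[...,2]<hi)&(np.hypot(P[...,0]-654,P[...,1]-112)<170)).astype(np.uint8)
    m=cv2.morphologyEx(m,cv2.MORPH_OPEN,np.ones((3,3)))
    k,L,st,c=cv2.connectedComponentsWithStats(m)
    for i in range(1,k):
        if st[i,4]>150:
            q=P[L==i]; r=cv2.minAreaRect(q[:,:2].astype(np.float32)); print(name,c[i].round(),st[i].tolist(),np.median(q[:,2]).round(1),np.round(r[0],1),np.round(r[1],1),round(r[2],1))
m=((im[...,0]-im[...,1]>50)&(im[...,0]-im[...,2]>40)); v,u=np.nonzero(m)
p=plane(d,np.c_[u,v],75); s=(abs(p[:,0]-654)<15)&(p[:,1]>60)&(p[:,1]<165); p=p[s]; print(len(p))
if len(p)>50:
    for _ in range(3):
        c=np.polyfit(p[:,1],p[:,0],1); r=p[:,0]-np.polyval(c,p[:,1]); p=p[abs(r)<2*r.std()+.5]
    print("beam x at y=112:",np.polyval(c,112),"yaw deg",90-np.degrees(np.arctan(c[0])),r.std(),p[:,1].min(),p[:,1].max())
E
```

```text
{'eef_pos': array([634.654,  48.621, 196.437]), 'tool_rot': array([-3.141e+00, -1.000e-03,  1.503e+00]), 'force': array([ 0.739, -0.202, -1.08 ]), 'width': np.float64(23.52), 'clock': np.float64(11.5)}
stoppertop [254. 291.] 1399 toolz -42.7 [ 0.2 -0.3] [17.6 17. ] 18.6
shoulder [254. 272.] 2074 toolz -33.2 [0.  0.2] [31.9 25.1] 89.0
headtop [278.  20.] [234, 0, 90, 42, 3687] 104.5 [660.7 173.7] [26.3 63.8] 85.4
headtop [279. 197.] [236, 173, 76, 68, 3310] 104.5 [649.8  31.6] [60.5 64. ] 85.1
base [399.  15.] [377, 0, 47, 33, 1275] 18.8 [786.4 188. ] [28.1 43.7] 86.9
base [399.  97.] [368, 34, 66, 178, 5262] 18.3 [794.1  79.2] [188.8  58.9] 90.0
base [262. 107.] [246, 56, 26, 100, 1625] 17.4 [642.9 111.4] [101.5  25.5] 85.7
base [283. 107.] [276, 56, 21, 100, 1038] 17.1 [672.6 109.8] [101.3  19.3] 85.7
base [137.  97.] [125, 72, 23, 51, 173] 18.7 [518.5 131. ] [ 3.  52.4] 13.6
784
beam x at y=112: 655.768123933107 yaw deg 85.64642342812303 1.6268919271307487 61.33785585491921 158.54624701373456
```

View pics/w5.png

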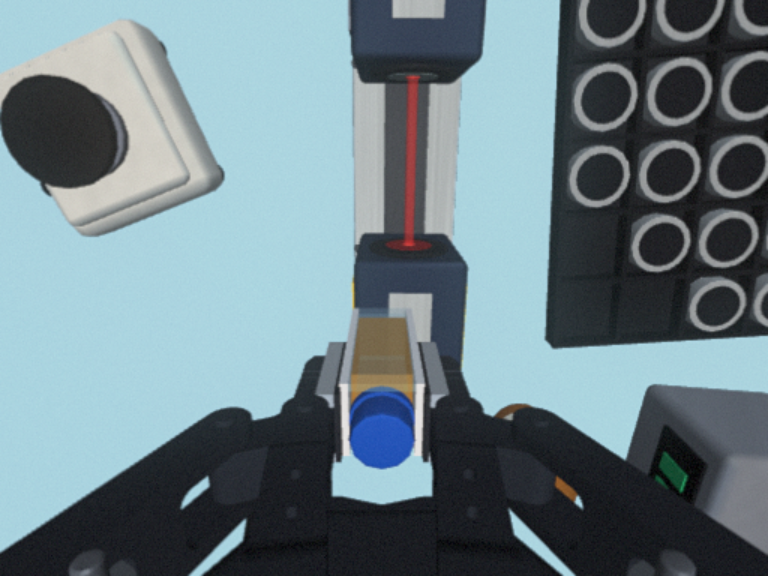

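The wrist view from above shows the beam as a red line from (413,78) to (408,245) between the heads. It gives beam_mid at about (655.5, 111.3) and a yaw of 85.6°. I'll move above it and lower to just over the heads.

>>> {"api": "step_arm", "payload": {"commands": [3.2, 0.8, 0, 0, 0, 0.006, 0, 6.4, 1.6, 0, 0, 0, 0.006, 0, 6.4, 1.6, 2, 0, 0, 0.006, 0, 6.4, 1.6, 4, 0, 0, 0.006, 0, 6.4, 1.6, 5, 0, 0, 0.006, 0, 6.4, 1.6, 5, 0, 0, 0.006, 0, 6.4, 1.6, 5, 0, 0, 0.006, 0, 6.4, 1.6, 5, 0, 0, 0.006, 0]}}

```text
clock: 12.35
eef_pos: [657.1, 110.0, 147.6]
tool_rot: [3.14, -0.001, 1.495]
force: [-0.4, -0.2, -0.2]
width: 22.7
gripper_force: 59.3
```

```bash
cat > m3.py <<'E'
from h import *
for n in("scene","side","wrist"):
    d=grab(n); save(d,f"pics/b_{n}.png"); P=cloud(d); im=d["image"].astype(int)
    R,G,B=im[...,0],im[...,1],im[...,2]
    m=(R-G>40)&(R-B>35); v,u=np.nonzero(m); p=plane(d,np.c_[u,v],75); s=(abs(p[:,0]-655)<12)&(abs(p[:,1]-111)<60)
    p=p[s]
    if len(p)>8:
        c=np.polyfit(p[:,1]-111.3,p[:,0],1); print(n,"beam x@111.3",c.round(3),"n",len(p),"y",p[:,1].min().round(1),p[:,1].max().round(1))
    h,sa,va=cv2.split(cv2.cvtColor(d["image"],cv2.COLOR_RGB2HSV))
    e=ctrl.read_state()["eef_pos"]
    uv=proj(d,[e+[0,0,40]])[0]
    M=((h>105)&(h<130)&(sa>130)&(va>50)).astype(np.uint8); k,L,st,c=cv2.connectedComponentsWithStats(M)
    for i in range(1,k):
        if st[i,4]>5 and np.hypot(*(c[i]-uv))<30: print(n,"stopper",c[i].round(1),st[i,4],plane(d,[c[i]],e[2]+39)[0].round(1),"eef",e.round(1))
    print(n,"cell mid proj",proj(d,[e+[0,0,3.6]])[0].round(1))
E
python3 m3.py
```

```text
scene cell mid proj [300.1 209.9]
side beam x@111.3 [1.08000e-01 6.54124e+02] n 18 y 101.7 160.1
side stopper [252.3 126.5] 21 [655.  105.  186.5] eef [656.9 110.  147.5]
side cell mid proj [251.4 137. ]
wrist beam x@111.3 [6.60000e-02 6.55721e+02] n 536 y 52.9 154.9
wrist stopper [254.1 285.3] 1926 [657.  111.  186.3] eef [656.8 109.9 147.3]
wrist cell mid proj [253.8 245.8]
```

>>> {"api": "step_arm", "payload": {"commands": [0.12, -0.12, 0, 0, 0, 0, 0, 0.12, -0.12, 2, 0, 0, 0, 0, 0.12, -0.12, 4, 0, 0, 0, 0, 0.12, -0.12, 5.5, 0, 0, 0, 0, 0.12, -0.12, 6.5, 0, 0, 0, 0, 0.12, -0.12, 7.2, 0, 0, 0, 0, 0.12, -0.12, 7.6, 0, 0, 0, 0, 0.12, -0.12, 7.6, 0, 0, 0, 0, 0.12, -0.12, 7.6, 0, 0, 0, 0, 0.12, -0.12, 7.6, 0, 0, 0, 0]}}

```text
clock: 13.5
eef_pos: [655.7, 111.3, 71.1]
tool_rot: [3.14, -0.0, 1.495]
force: [0.2, -0.5, -0.3]
width: 23.4
gripper_force: 59.3
```

```bash
python3 m3.py; python3 m2.py; python3 - <<'E'
from h import *
a=load("wrist")["image"][:, 60:440]; b=cv2.resize(load("side")["image"][100:200,190:310],None,fx=3.8,fy=3.8)
c=np.hstack([cv2.resize(a,(380,384)),b[:384,:400]]) if b.shape[0]>=380 and False else None
d=load("side")["image"][105:200,195:305]; e=load("scene")["image"][170:265,250:360]; w=load("wrist")["image"][:,100:412]
col=np.vstack([cv2.resize(d,(330,285)),cv2.resize(e,(330,285))]); w=cv2.resize(w,(463,570))
cv2.imwrite("pics/fin.png",cv2.cvtColor(np.hstack([col,w]),cv2.COLOR_RGB2BGR))
E
```

```text
scene cell mid proj [298.7 225.7]
side stopper [251.2 150.2] 19 [653.9 106.3 109.9] eef [655.5 111.3  70.9]
side cell mid proj [250.3 159.9]
wrist beam x@111.3 [4.60000e-02 6.56078e+02] n 1953 y 53.8 153.0
wrist stopper [254.1 285.5] 1933 [655.6 112.4 109.8] eef [655.4 111.3  70.8]
wrist cell mid proj [253.8 245.8]
{'eef_pos': array([655.439, 111.314,  70.847]), 'tool_rot': array([ 3.141, -0.   ,  1.495]), 'force': array([ 0.164,  0.271, -0.425]), 'width': np.float64(22.652), 'clock': np.float64(13.65)}
stoppertop [254. 291.] 1406 toolz -42.9 [ 0. -0.] [17.8 16.8] 4.3
shoulder [254. 271.] 2000 toolz -33.4 [-0.3 -0.3] [25.4 31.9] 1.3
```

View pics/fin.png

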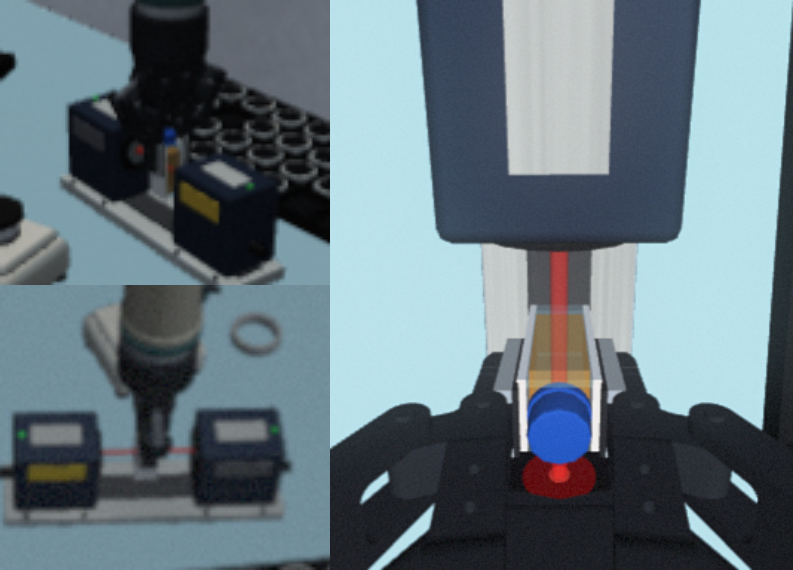

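The final picture shows the beam passing through the middle of the cell (beam column about 559, cell 522–597), with both heads clear on each side. I'll raise it 0.8 mm to centre the height and check the midpoint.

>>> {"api": "step_arm", "payload": {"commands": [0, 0, -0.08, 0, 0, 0, 0, 0, 0, -0.08, 0, 0, 0, 0, 0, 0, -0.08, 0, 0, 0, 0, 0, 0, -0.08, 0, 0, 0, 0, 0, 0, -0.08, 0, 0, 0, 0]}}

```text
clock: 14.2
eef_pos: [655.1, 111.2, 71.1]
tool_rot: [-3.142, -0.0, 1.495]
force: [0.7, -0.7, -0.6]
width: 23.2
gripper_force: 59.3
```

```bash
python3 m2.py; python3 - <<'E'
from h import *
from scipy.spatial.transform import Rotation as R
s=ctrl.read_state(); d=load("wrist"); T=(cloud(d)-s["eef_pos"])@R.from_euler("xyz",s["tool_rot"]).as_matrix()
Z=s["eef_pos"][2]-T[...,2]
m=(Z>102)&(Z<108)&(T[...,0]>25)&(T[...,0]<150)&(abs(T[...,1])<45); q=T[m]
print("receiver near edge",np.percentile(q[:,0],[0.5,2]).round(1),"lateral",np.percentile(q[:,1],[1,99]).round(1))
r=cv2.minAreaRect(q[:,:2].astype(np.float32)); print(r, s["qd"].round(3))
E
```

```text
{'eef_pos': array([655.143, 111.238,  71.147]), 'tool_rot': array([-3.142, -0.   ,  1.495]), 'force': array([ 0.674, -0.662, -0.595]), 'width': np.float64(23.24), 'clock': np.float64(14.2)}
stoppertop [254. 291.] 1412 toolz -42.8 [0.  0.1] [16.8 17.8] 82.3
shoulder [255. 271.] 2019 toolz -33.3 [-0.1  0.2] [31.9 25.2] 89.0
receiver near edge [51.2 52.5] lateral [-30.   30.6]
((77.8439712524414, 0.2645130157470703), (62.872886657714844, 54.780521392822266), 89.90886688232422) [-0.    -0.002  0.    -0.001  0.     0.001  0.001]
```

```bash
python3 -c "
from cell import ctrl
print(ctrl.finish_job())"
```

```text
the job is handed in; nothing more can be done
None
```

The job is handed in at about 14 s on the robot clock: the sample was pressed on the mixer pad to its stop for about two seconds, and is now held upright in the beam, within about 1 mm of centre by the camera measurements.

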